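# Hold the spring clip gaping over the wide sample card

## Robot

A 6-joint arm with a two-finger parallel gripper is mounted at the origin on the work surface. World frame = base frame: x ahead of the robot, y to its left, z up, the work surface at z = 0. Lengths are in mm, angles in rad, forces in N, time in s.
With the tool pointing down it reaches from about 275 to 750 mm from the base axis. Payload 10.2 kg.
Tool frame: the origin (TCP) lies at the very end of the fingers, on their centre line; the grasp point (between the pads) lies 19 mm behind it; x points along the fingers, y is the direction in which the jaws open and shut, and the axes are right-handed (so a half turn about x gives the same grasp; the last joint's range is limited). The gripper opens to 85 mm and grips with 20 to 120 N. Pads are 22 mm wide; open, the fingers measure 114 mm over their backs; the gripper's body (76 mm by 85 mm) begins 54 mm behind the grasp point. The pads swing forward as they close: fully open they stand 13 mm farther back than shut.
Start: joints at [0.913, 0.313, 1.498, -0, 1.331, -0.223], TCP at [221.158, 476.151, 231.294] pointing down, gripper open.
Joint ranges: [-2.94, 2.94], [-0.97, 2.17], [0.19, 2.56], [-1.23, 4.37], [0.02, 3.11], [-2.88, 2.88]. Speed limits (rad/s): [2.39, 2.39, 3.01, 3.14, 3.14, 3.14].

## Interface

Orientations are given as a unit quaternion [w, x, y, z].
In Python, from rig import ctrl, viewer, finish_job gives the robot as it stands.
- The arm moves only by the tool carry_out, never from a script. Its argument "targets" is a list of rows, each an object of numbers: "x", "y", "z": the shift along the world's x, y, z in m; "ax", "ay", "az": the turn, a rotation vector about the world's x, y, z in rad; "hand": the opening, from -1 (shut) to 1 (fully open). A call has 1 to 5 rows; each row is the pose to reach, as a shift and turn from the pose commanded when the call began; what a row does not reach only later rows make up. A row lasts 1/8 s, in which the tool goes at most 62.5 mm and 10.7 degrees, less where a joint would pass 70% of its speed; a pose out of reach is approached as far as the arm can. A call with a gripper value outside its range is refused whole. The fingers move at their own pace and stop on an object; "grip_force" is the grip in N (left out, the last holds). Time passes only in rows, so rows that repeat a pose let the fingers close. It gives the time, the measured TCP pose, the force and the opening at its end, in the units of the state.
- ctrl.sense(): the state, without advancing time (a new reading comes with each control period).
- viewer.capture(name): name is "side" or "top"; returns the picture (400x640x3 uint8, blue, green, red); there is no depth.
- viewer.camera_info(name): a dict with "fx", "fy", "cx", "cy" (pixels), "R" (3x3) and "t" (3): a world point X has camera coordinates R X + t. Camera axes: x right, y down, z forward; pixel columns grow to the right and rows downward; lengths in mm; the calibration is good to about 2 mm. A picture is of the moment at which its call begins. camera_info takes no time and is no camera call.
- finish_job(): hands the job in, once; it reports no verdict.
The state is a dict: "time_s": time; "joints": joint angles; "dq": joint speeds; "tau": joint torques, N m; "eef_pos": TCP position; "ee_rot": TCP orientation; "force": force on the tool from outside, world axes, zero at the start; "wrist_torque": the same for the moment, N m; "grip_width": opening from 0.0 (shut) to 1.0 (fully open).
Only numpy, scipy, OpenCV 4.12 (cv2) and the standard library are available. Lean on these libraries where they do the work, as an engineer would, in place of code of your own. Each camera call takes 0.05 s, during which the arm holds its last target. There are 200 camera calls.

## Task

Squeeze the steel spring clip wide open by its levers, lift it off the strip of its parking block and bring it gently down over the middle of the top edge of the wider of the two upright cards. Finish while still holding it there, gaping wide: one jaw on each side of the card, jaw tips about a centimetre and a half below the top edge, the clip not touching the card. Leave everything else on the bench where it stands.

Things in the scene. Friction and masses are not known exactly. Their poses are not given: they have to be found in the camera images.
- clip_grip (a point): Steel spring clip like a clothes peg, parked upright, jaws down: two levers 26 mm wide (all sizes in mm) rise from a hinge barrel. This point is midway between the levers, 34 above the hinge axis, 13 below the lever tops: pinch at this height. x: direction to squeeze along; y: hinge axis; z: up, from jaws to levers. Over their outsides the levers span 41 here and 48 at the top when shut, 21 fully open.
- clip: The same clip, origin on the hinge axis, mid-length; axes as clip_grip. Barrel 10 mm across, 32 long; two flat jaws 26 mm wide hang below it, tips 38 below the axis (35 when open). 85 tall, about 60 g, black pads on the levers. Squeezing at clip_grip takes about 3 N per lever to start and 8 N to open fully, then a firm stop: a grip of 15 to 25 N keeps it wide open.
- jaw_a (a joint): Opening angle of one jaw of the clip, rad: 0 as parked (jaws 4 mm apart), 0.28 fully open at the stop (jaw tips about 25 mm apart inside). The other jaw is geared to it and opens by the same angle.
- jaw_a_tip (a point): Centre of the tip of one jaw (plate 4 mm thick), on the clip's -x side.
- jaw_b_tip (a point): Centre of the tip of the other jaw (plate 4 mm thick), on the clip's +x side.
- park: Fixed grey parking block, 60 x 70 mm (x, y), 40 mm tall, origin under its centre. A thin aluminium strip (4 mm thick along x, 50 long along y) stands up 24 mm from its top; the clip is parked astride this strip with its jaws pressed on it and their tips resting on the block. The clip comes off straight up.
- wide_card: The wider card: a stiff white card 90 mm wide (along its y) and 3 mm thick (along its x) standing upright in a fixed aluminium foot 45 x 100 x 18 tall, its top edge 110 above the bench. Origin under the foot's centre.
- wide_card_top (a point): Middle of the top edge of the wider card; x across the card's thickness, y along the top edge, z up.
- narrow_card: The other card, only 45 mm wide and otherwise alike (same height, foot and axes). Not to be used; the block and the two cards may stand in any order from left to right.
- tip_box: Bystander: tray of pipette tips, 85 x 120 x 68 tall (mm). Leave alone.
- reagent: Bystander: capped bottle, 60 across, 120 tall (mm). Leave alone.
- tube_a: Bystander: capped sample tube, 21 across, 66 tall (mm). Leave alone.
- tube_b: Bystander: capped sample tube, 21 across, 66 tall (mm). Leave alone.
- beaker: Bystander: small glass beaker, 60 across, 70 tall (mm). Leave alone.
- timer: Bystander: flat white timer, 60 x 75 x 18 tall (mm). Leave alone.
- forceps: Bystander: steel forceps lying flat, 120 long, 4 thick (mm). Leave alone.
There are look-alikes about, which are no part of the job. What is shaped like the wide_card but blue or pink is not meant.

How it is judged:
By the outcome, as a careful person would: the job done as asked, in the order asked, and still so for the second after the job is handed in, while the arm keeps its last pose, push and grip.
It also fails if it takes over 42 s, if anything falls off the work surface, if the arm or the gripper's body presses on something with over 40 N, if the wrist force passes 120 N, or if a joint passes its speed limit or range.

## Working session

There is one attempt and no reset: what is moved stays moved. The work goes in short steps, Python scripts to look and compute and a tool call to move; the robot and the scene stay as the last step left them, time stands still between calls to the robot, and variables do not carry over. Pictures are saved under pics/ and viewed, about 8 in all and at most 12, crops included, and the job is handed in when it is done.

Besides the shell and the picture viewer there is one more tool, called after ">>>" as name(argument=value, ...), one argument or row to a line, values as JSON. carry_out: Moves the arm, as the interface text tells. Its arguments: {"type":"object","properties":{"targets":{"type":"array"},"grip_force":{"type":"number"}},"required":["targets"]}

```bash
mkdir -p pics; python3 - <<'E'
from rig import ctrl, viewer
import cv2,numpy as np
for n in("side","top"):
    cv2.imwrite(f"pics/{n}0.png",viewer.capture(n)); c=viewer.camera_info(n)
    print(n,c["fx"],c["cx"],c["cy"],"pos",-np.array(c["R"]).T@np.array(c["t"]),np.round(c["R"],3).tolist())
s=ctrl.sense();print(s)
E
```

```text
side 411.4040358258786 320.6328881156419 197.53891610617046 pos [ 249.27299926 -478.85005496  706.26756961] [[0.902, -0.431, 0.017], [-0.3, -0.657, -0.691], [0.309, 0.618, -0.723]]
top 430.35875642017066 319.3722032100807 204.08873039650985 pos [ 457.73735585   54.77357025 1033.45169298] [[0.017, -1.0, 0.008], [-0.998, -0.018, -0.056], [0.056, -0.007, -0.998]]
{'time_s': 0.1, 'joints': array([ 9.12602457e-01,  3.13426301e-01,  1.49837383e+00,  2.77958309e-05,
        1.33098475e+00, -2.23364621e-01]), 'dq': array([ 0.00047324,  0.00036567, -0.00178946,  0.00026256,  0.00016403,
       -0.00066788]), 'tau': array([ 4.02965583e-03, -4.12896287e+01, -2.60142303e+01, -2.99114333e-05,
        3.03084315e-03,  9.09175412e-06]), 'eef_pos': array([221.00367166, 475.96493153, 230.77100662]), 'ee_rot': array([ 0.69027125,  0.15215216,  0.69064819, -0.15290647]), 'force': array([-0.81656979,  0.38050906,  0.35628058]), 'wrist_torque': array([ 3.39456157e-02,  3.70098632e-05, -4.32527333e-02]), 'grip_width': 0.9969956302121928}
```

View pics/side0.png

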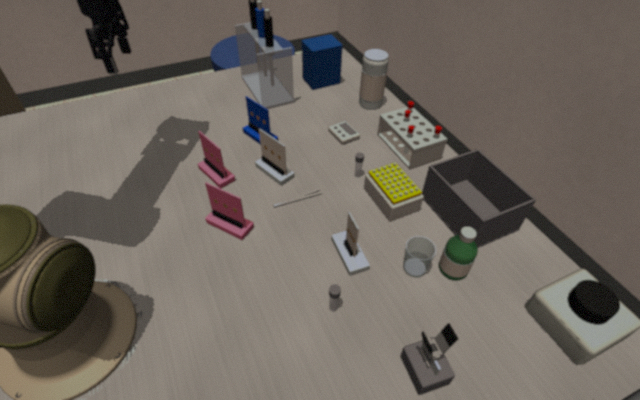

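View pics/top0.png

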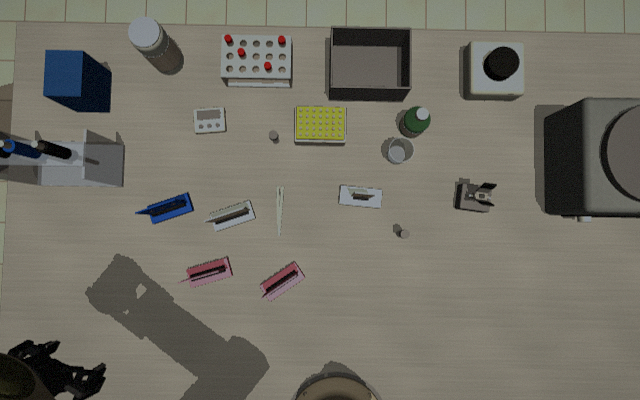

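The side view shows the clip block at about (427,365), the wide white card at (275,158) and the narrow card at (350,240). In the top view they sit at (475,195), (231,215) and (360,195). Next I'll zoom in on the clip and the wide card.

```bash
python3 - <<'E'
import cv2,numpy as np
t=cv2.imread("pics/top0.png");s=cv2.imread("pics/side0.png")
def c(im,x,y,w=60,h=45):
    o=cv2.resize(im[y:y+h,x:x+w],(400,300),interpolation=cv2.INTER_CUBIC)
    for k in range(0,w,10): cv2.putText(o,str(x+k),(int(k*400/w),10),0,.35,(0,0,255));cv2.line(o,(int(k*400/w),12),(int(k*400/w),18),(0,0,255))
    for k in range(0,h,10): cv2.putText(o,str(y+k),(0,int(k*300/h)+4),0,.35,(0,0,255));cv2.line(o,(24,int(k*300/h)),(30,int(k*300/h)),(0,0,255))
    return cv2.convertScaleAbs(o,alpha=1.3)
cv2.imwrite("pics/crop0.png",np.vstack([np.hstack([c(t,447,172),c(t,201,192)]),np.hstack([c(s,390,315,100,75),c(s,245,125,64,60)])]))
E
```

```text
(no output)
```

View pics/crop0.png

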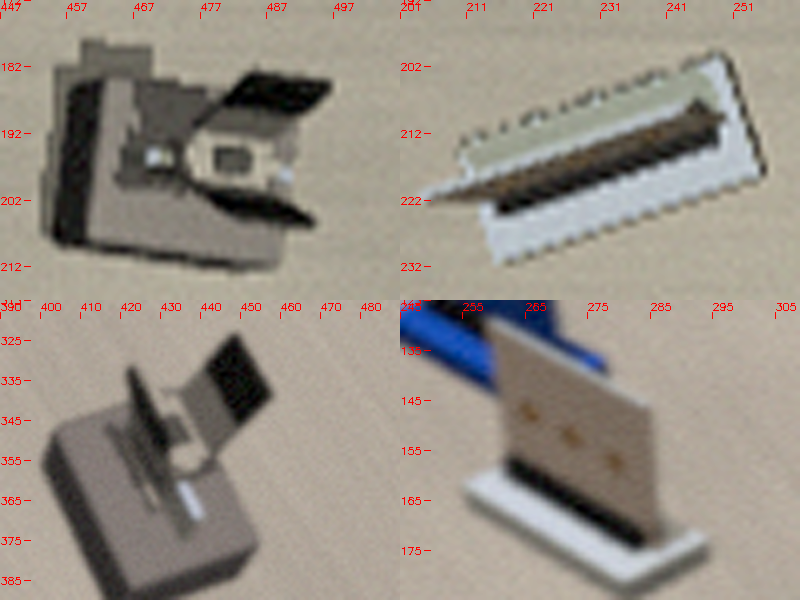

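```bash
cat > h.py <<'E'
from rig import ctrl, viewer
import numpy as np
def ray(cam,u,v,z):
    c=viewer.camera_info(cam);R=np.array(c["R"]);t=np.array(c["t"])
    o=-R.T@t;d=R.T@np.array([(u-c["cx"])/c["fx"],(v-c["cy"])/c["fy"],1])
    return np.round((o+d*(z-o[2])/d[2])[:2],1)
def px(cam,p):
    c=viewer.camera_info(cam);q=np.array(c["R"])@np.array(p,float)+np.array(c["t"])
    return np.array([c["fx"]*q[0]/q[2]+c["cx"],c["fy"]*q[1]/q[2]+c["cy"]])
E
python3 - <<'E'
from h import *
def L(name,cam,pts,x0,y0,sx,sy,oy,z,ox=0):
    P=np.array([ray(cam,x0+(u-ox+.5)/sx-.5,y0+(v-oy+.5)/sy-.5,z) for u,v in pts])
    print(name,P.tolist(),"mean",P.mean(0),"len",np.linalg.norm(P[1]-P[0]).round(1),"ang",np.degrees(np.arctan2(*(P[1]-P[0])[::-1])).round(1))
s=20/3
L("leverU","top",[(250,72),(333,84)],447,172,s,s,0,125)
L("leverL","top",[(233,217),(315,227)],447,172,s,s,0,125)
L("leverR side","side",[(237,333),(272,395)],390,315,4,4,300,125)
L("leverL side","side",[(130,367),(165,430)],390,315,4,4,300,125)
L("park side","side",[(42,436),(125,584),(258,545)],390,315,4,4,300,40)
L("foot","top",[(458,160),(725,55),(765,175),(497,265)],201,192,s,s,0,18,400)
L("footside","side",[(463,485),(628,572),(708,538)],245,125,6.25,5,300,18,400)
L("cardtop side","side",[(488,318),(653,408)],245,125,6.25,5,300,110,400)
print(ray("top",206,220,110), ray("top",254.5,209,110))
E
```

```text
leverU [[561.1, -300.6], [557.8, -327.1]] mean [ 559.45 -313.85] len 26.7 ang -97.1
leverL [[514.7, -294.9], [512.0, -321.1]] mean [ 513.35 -308.  ] len 26.3 ang -95.9
leverR side [[561.9, -301.0], [558.3, -326.4]] mean [ 560.1 -313.7] len 25.7 ang -98.1
leverL side [[516.8, -295.0], [514.2, -320.5]] mean [ 515.5  -307.75] len 25.6 ang -95.8
park side [[504.8, -277.7], [501.6, -341.7], [558.5, -351.9]] mean [ 521.63333333 -323.76666667] len 64.1 ang -92.9
foot [[483.1, 306.9], [521.9, 213.7], [479.7, 198.5], [446.3, 292.1]] mean [482.75 252.8 ] len 101.0 ang -67.4
footside [[446.6, 292.2], [483.5, 205.9], [521.0, 215.3]] mean [483.7 237.8] len 93.9 ang -66.8
cardtop side [[468.5, 299.1], [500.4, 210.8]] mean [484.45 254.95] len 93.9 ang -70.1
[471.2 290.8] [496.6 187.7]
```

```bash
python3 - <<'E'
from h import *
from scipy.spatial.transform import Rotation as Ro
q=ctrl.sense()["ee_rot"];R=Ro.from_quat(np.r_[q[1:],q[0]]).as_matrix()
print(R.round(3)); print("tool y angle",np.degrees(np.arctan2(R[1,1],R[0,1])))
E
```

```text
[[-0.001  0.421  0.907]
 [-0.001  0.907 -0.421]
 [-1.    -0.001 -0.   ]]
tool y angle 65.08574961572677
```

>>> carry_out(
  targets=[
    {"x":0.022,"y":-0.055,"z":0.01,"az":-0.09},
    {"x":0.044,"y":-0.11,"z":0.02,"az":-0.18},
    {"x":0.066,"y":-0.165,"z":0.02,"az":-0.27},
    {"x":0.088,"y":-0.22,"z":0.02,"az":-0.36},
    {"x":0.11,"y":-0.275,"z":0.02,"az":-0.45},
  ],
  grip_force=20,
)

```text
invalid input at $.targets[0]: expected keys x, y, z, ax, ay, az, hand
```

>>> carry_out(
  targets=[
    {"x":0.022,"y":-0.055,"az":-0.09},
    {"x":0.044,"y":-0.11,"az":-0.18},
    {"x":0.066,"y":-0.165,"az":-0.27},
    {"x":0.088,"y":-0.22,"az":-0.36},
    {"x":0.11,"y":-0.275,"az":-0.45},
  ],
)

```text
invalid input at $.targets[0]: expected keys x, y, z, ax, ay, az, hand
```

>>> carry_out(
  targets=[
    {"x":0.022,"y":-0.055,"az":-0.09},
    {"x":0.044,"y":-0.11,"az":-0.18},
    {"x":0.066,"y":-0.165,"az":-0.27},
    {"x":0.088,"y":-0.22,"az":-0.36},
    {"x":0.096,"y":-0.237,"az":-0.357},
  ],
)

```text
invalid input at $.targets[0]: expected keys x, y, z, ax, ay, az, hand
```

>>> carry_out(
  targets=[
    {"x":0.022,"y":-0.055,"z":0.01,"ax":0,"ay":0,"az":-0.09,"hand":1},
    {"x":0.044,"y":-0.11,"z":0.02,"ax":0,"ay":0,"az":-0.18,"hand":1},
    {"x":0.066,"y":-0.165,"z":0.02,"ax":0,"ay":0,"az":-0.27,"hand":1},
    {"x":0.088,"y":-0.22,"z":0.02,"ax":0,"ay":0,"az":-0.36,"hand":1},
    {"x":0.11,"y":-0.275,"z":0.02,"ax":0,"ay":0,"az":-0.45,"hand":1},
  ],
  grip_force=20,
)

```text
time_s: 0.72
eef_pos: [331.3, 199.4, 251.2]
ee_rot: [0.639, 0.304, 0.639, -0.304]
force: [1.7, 0.3, -0.3]
grip_width: 1.002
```

>>> carry_out(
  targets=[
    {"x":0.022,"y":-0.055,"z":0,"ax":0,"ay":0,"az":-0.09,"hand":1},
    {"x":0.044,"y":-0.11,"z":0,"ax":0,"ay":0,"az":-0.18,"hand":1},
    {"x":0.066,"y":-0.165,"z":0,"ax":0,"ay":0,"az":-0.27,"hand":1},
    {"x":0.088,"y":-0.22,"z":0,"ax":0,"ay":0,"az":-0.36,"hand":1},
    {"x":0.11,"y":-0.275,"z":0,"ax":0,"ay":0,"az":-0.45,"hand":1},
  ],
)

```text
time_s: 1.35
eef_pos: [441.4, -75.8, 251.2]
ee_rot: [0.555, 0.439, 0.555, -0.439]
force: [0.5, 1.1, 1.3]
grip_width: 0.997
```

>>> carry_out(
  targets=[
    {"x":0.022,"y":-0.055,"z":0,"ax":0,"ay":0,"az":-0.09,"hand":1},
    {"x":0.044,"y":-0.11,"z":0,"ax":0,"ay":0,"az":-0.18,"hand":1},
    {"x":0.066,"y":-0.165,"z":0,"ax":0,"ay":0,"az":-0.27,"hand":1},
    {"x":0.088,"y":-0.22,"z":0,"ax":0,"ay":0,"az":-0.357,"hand":1},
    {"x":0.096,"y":-0.237,"z":0,"ax":0,"ay":0,"az":-0.357,"hand":1},
  ],
)

```text
time_s: 1.98
eef_pos: [537.2, -313.6, 249.7]
ee_rot: [-0.467, -0.53, -0.469, 0.53]
force: [0.2, 0.3, 0.4]
grip_width: 1.003
```

>>> carry_out(
  targets=[
    {"x":0,"y":0.002,"z":-0.03,"ax":0,"ay":0,"az":0,"hand":1},
    {"x":0,"y":0.002,"z":-0.06,"ax":0,"ay":0,"az":0,"hand":1},
    {"x":0,"y":0.002,"z":-0.09,"ax":0,"ay":0,"az":0,"hand":1},
    {"x":0,"y":0.002,"z":-0.11,"ax":0,"ay":0,"az":0,"hand":1},
    {"x":0,"y":0.002,"z":-0.11,"ax":0,"ay":0,"az":0,"hand":1},
  ],
)

```text
time_s: 2.6
eef_pos: [536.5, -308.3, 139.7]
ee_rot: [-0.468, -0.529, -0.47, 0.529]
force: [0.5, -0.5, 0.2]
grip_width: 0.999
```

```bash
python3 - <<'E'
from h import *
import cv2
s=ctrl.sense();print(s["eef_pos"],px("side",s["eef_pos"]),px("top",s["eef_pos"]))
a=viewer.capture("side")[270:390,370:530];b=viewer.capture("top")[135:255,420:580]
cv2.imwrite("pics/c1.png",cv2.convertScaleAbs(np.hstack([cv2.resize(i,None,fx=2.5,fy=2.5,interpolation=2) if 0 else cv2.resize(i,(400,300),interpolation=2) for i in(a,b)]),alpha=1.4))
E
```

```text
[ 536.52432239 -308.31206303  139.68195751] [440.50076326 329.22258837] [490.56684548 193.42219231]
```

View pics/c1.png

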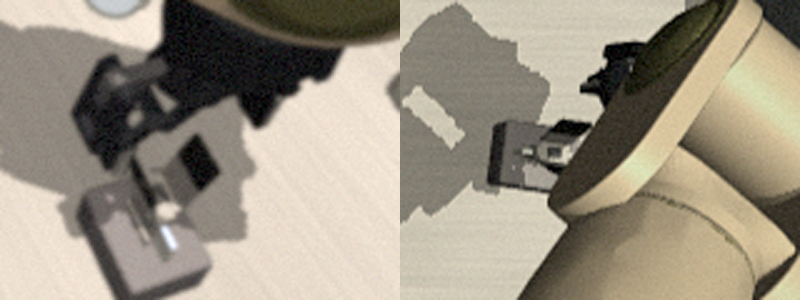

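The side view shows the gripper straddling the clip, with finger ends at about (415,335) and (475,319). Their midpoint matches the projected TCP, so I'm descending to grip height and squeezing.

>>> carry_out(
  targets=[
    {"x":0,"y":-0.002,"z":-0.015,"ax":0,"ay":0,"az":0,"hand":1},
    {"x":0,"y":-0.002,"z":-0.03,"ax":0,"ay":0,"az":0,"hand":1},
    {"x":0,"y":-0.002,"z":-0.042,"ax":0,"ay":0,"az":0,"hand":1},
    {"x":0,"y":-0.002,"z":-0.047,"ax":0,"ay":0,"az":0,"hand":1},
    {"x":0,"y":-0.002,"z":-0.047,"ax":0,"ay":0,"az":0,"hand":1},
  ],
)

```text
time_s: 3.32
eef_pos: [537.1, -310.8, 94.0]
ee_rot: [-0.469, -0.529, -0.469, 0.529]
force: [0.4, -0.8, 0.2]
grip_width: 1.002
```

>>> carry_out(
  targets=[
    {"x":0,"y":0,"z":0,"ax":0,"ay":0,"az":0,"hand":0.4},
    {"x":0,"y":0,"z":0,"ax":0,"ay":0,"az":0,"hand":0.1},
    {"x":0,"y":0,"z":0,"ax":0,"ay":0,"az":0,"hand":0},
    {"x":0,"y":0,"z":0,"ax":0,"ay":0,"az":0,"hand":0},
    {"x":0,"y":0,"z":0,"ax":0,"ay":0,"az":0,"hand":0},
  ],
  grip_force=20,
)

```text
time_s: 3.95
eef_pos: [537.6, -311.2, 95.3]
ee_rot: [0.47, 0.529, 0.468, -0.529]
force: [0.2, 0.9, 5.8]
grip_width: 0.504
```

>>> carry_out(
  targets=[
    {"x":0,"y":0,"z":0,"ax":0,"ay":0,"az":0,"hand":-0.3},
    {"x":0,"y":0,"z":0,"ax":0,"ay":0,"az":0,"hand":-0.6},
    {"x":0,"y":0,"z":0,"ax":0,"ay":0,"az":0,"hand":-1},
    {"x":0,"y":0,"z":0,"ax":0,"ay":0,"az":0,"hand":-1},
    {"x":0,"y":0,"z":0,"ax":0,"ay":0,"az":0,"hand":-1},
  ],
  grip_force=20,
)

```text
time_s: 4.58
eef_pos: [536.7, -311.4, 96.2]
ee_rot: [-0.469, -0.529, -0.469, 0.53]
force: [-7.5, 1.4, 14.8]
grip_width: 0.249
```

```bash
python3 - <<'E'
from h import *
import cv2
s=ctrl.sense();print(s["eef_pos"],s["grip_width"],s["force"],px("side",s["eef_pos"]))
a=viewer.capture("side")[270:390,370:530]
cv2.imwrite("pics/c2.png",cv2.convertScaleAbs(cv2.resize(a,(800,600),interpolation=2),alpha=1.6))
E
```

```text
[ 536.71932596 -311.44910873   96.20495882] 0.24912685521168643 [-7.48548318  1.4260741  14.82595437] [435.40888838 343.90699901]
```

View pics/c2.png

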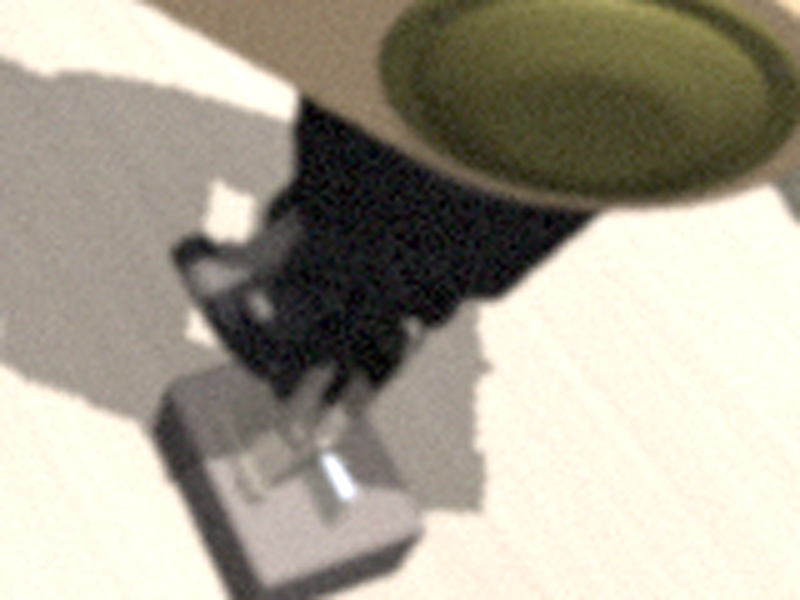

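Opening is 21 mm, so the clip is at its stop. The picture shows the jaws spread around the strip. Lifting straight up.

>>> carry_out(
  targets=[
    {"x":0,"y":0,"z":0.005,"ax":0,"ay":0,"az":0,"hand":-1},
    {"x":0,"y":0,"z":0.012,"ax":0,"ay":0,"az":0,"hand":-1},
    {"x":0,"y":0,"z":0.02,"ax":0,"ay":0,"az":0,"hand":-1},
    {"x":0,"y":0,"z":0.03,"ax":0,"ay":0,"az":0,"hand":-1},
    {"x":0,"y":0,"z":0.04,"ax":0,"ay":0,"az":0,"hand":-1},
  ],
)

```text
time_s: 5.25
eef_pos: [537.2, -310.9, 135.1]
ee_rot: [0.469, 0.529, 0.469, -0.529]
force: [0.1, -0.3, -1.0]
grip_width: 0.227
```

>>> carry_out(
  targets=[
    {"x":0,"y":0,"z":0.015,"ax":0,"ay":0,"az":0,"hand":-1},
    {"x":0,"y":0,"z":0.035,"ax":0,"ay":0,"az":0,"hand":-1},
    {"x":0,"y":0,"z":0.06,"ax":0,"ay":0,"az":0,"hand":-1},
    {"x":0,"y":0,"z":0.085,"ax":0,"ay":0,"az":0,"hand":-1},
    {"x":0,"y":0,"z":0.1,"ax":0,"ay":0,"az":0,"hand":-1},
  ],
)

```text
time_s: 5.88
eef_pos: [537.3, -311.0, 236.2]
ee_rot: [0.47, 0.529, 0.468, -0.529]
force: [0.3, -0.1, -0.4]
grip_width: 0.229
```

```bash
python3 - <<'E'
from h import *
import cv2
s=ctrl.sense();print(s["eef_pos"],s["grip_width"],s["force"],px("side",s["eef_pos"]))
a=viewer.capture("side")[240:390,370:570]
cv2.imwrite("pics/c3.png",cv2.convertScaleAbs(cv2.resize(a,(800,600),interpolation=2),alpha=1.6))
E
```

```text
[ 537.3376531  -310.95282438  236.2169662 ] 0.22921085202557898 [ 0.31634998 -0.08136258 -0.44173277] [459.25950624 296.41742488]
```

View pics/c3.png

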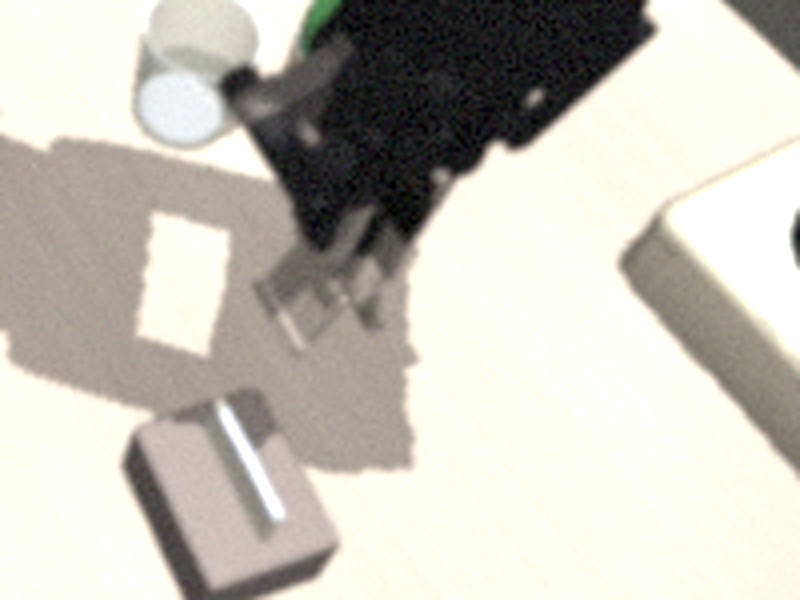

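The clip is held wide open and clear of the strip. The lower edge of the near jaw tip runs from about (434.5,312.5) to (446,328). I'll compare that with the predicted tip position.

```bash
python3 - <<'E'
from h import *
e=ctrl.sense()["eef_pos"];a=np.radians(-7);X=np.array([np.cos(a),np.sin(a),0]);Y=np.array([-np.sin(a),np.cos(a),0])
for dz in(-44,-47,-50,-53):
    print(dz,[(px("side",e+X*sx+Y*sy+[0,0,dz])).round(1).tolist() for sx in(-14.5,14.5) for sy in(13,-13)])
E
```

```text
-44 [[437.4, 307.3], [447.1, 324.1], [455.7, 301.5], [465.9, 317.9]]
-47 [[436.9, 308.4], [446.6, 325.1], [455.1, 302.6], [465.3, 319.0]]
-50 [[436.4, 309.5], [446.0, 326.2], [454.6, 303.7], [464.7, 320.0]]
-53 [[435.9, 310.5], [445.5, 327.2], [454.1, 304.8], [464.1, 321.0]]
```

>>> carry_out(
  targets=[
    {"x":-0.003,"y":0.025,"z":0.005,"ax":0,"ay":0,"az":0.02,"hand":-1},
    {"x":-0.007,"y":0.07,"z":0.01,"ax":0,"ay":0,"az":0.06,"hand":-1},
    {"x":-0.011,"y":0.12,"z":0.01,"ax":0,"ay":0,"az":0.1,"hand":-1},
    {"x":-0.016,"y":0.17,"z":0.01,"ax":0,"ay":0,"az":0.145,"hand":-1},
    {"x":-0.021,"y":0.22,"z":0.01,"ax":0,"ay":0,"az":0.19,"hand":-1},
  ],
)

```text
time_s: 6.55
eef_pos: [515.6, -89.2, 243.9]
ee_rot: [0.517, 0.482, 0.518, -0.482]
force: [-0.3, 0.9, -0.8]
grip_width: 0.227
```

>>> carry_out(
  targets=[
    {"x":-0.005,"y":0.05,"z":0,"ax":0,"ay":0,"az":0.045,"hand":-1},
    {"x":-0.01,"y":0.1,"z":0,"ax":0,"ay":0,"az":0.09,"hand":-1},
    {"x":-0.015,"y":0.15,"z":0,"ax":0,"ay":0,"az":0.135,"hand":-1},
    {"x":-0.02,"y":0.2,"z":0,"ax":0,"ay":0,"az":0.18,"hand":-1},
    {"x":-0.024,"y":0.245,"z":0,"ax":0,"ay":0,"az":0.22,"hand":-1},
  ],
)

```text
time_s: 7.18
eef_pos: [491.5, 155.8, 244.0]
ee_rot: [0.567, 0.422, 0.567, -0.422]
force: [0.7, 0.2, -0.2]
grip_width: 0.233
```

>>> carry_out(
  targets=[
    {"x":-0.004,"y":0.04,"z":0,"ax":0,"ay":0,"az":0.04,"hand":-1},
    {"x":-0.007,"y":0.075,"z":0,"ax":0,"ay":0,"az":0.07,"hand":-1},
    {"x":-0.008,"y":0.095,"z":-0.005,"ax":0,"ay":0,"az":0.079,"hand":-1},
    {"x":-0.008,"y":0.1,"z":-0.01,"ax":0,"ay":0,"az":0.079,"hand":-1},
    {"x":-0.008,"y":0.1,"z":-0.01,"ax":0,"ay":0,"az":0.079,"hand":-1},
  ],
)

```text
time_s: 7.8
eef_pos: [484.1, 253.4, 233.5]
ee_rot: [0.583, 0.4, 0.583, -0.401]
force: [-0.1, -0.5, 0.9]
grip_width: 0.23
```

```bash
python3 - <<'E'
from h import *
import cv2
s=ctrl.sense();e=s["eef_pos"];print(e,s["grip_width"],s["force"],s["ee_rot"])
for cam in("side",):
    a=viewer.capture(cam);cv2.imwrite("pics/f4.png",a)
    cv2.imwrite("pics/c4.png",cv2.convertScaleAbs(cv2.resize(a[75:195,220:380],(800,600),interpolation=2),alpha=1.5))
a=np.radians(21);X=np.array([np.cos(a),np.sin(a),0]);Y=np.array([-np.sin(a),np.cos(a),0])
f=lambda p:((px("side",p)-[220,75]+.5)*5).round().tolist()
print("tips",[f(e+X*sx+Y*sy+[0,0,-55]) for sx in(-14.5,14.5) for sy in(13,-13)])
c=np.array([484,254,110]);print("card",f(c+45*Y),f(c-45*Y))
E
```

```text
[484.12942443 253.44233175 233.52274103] 0.22981082913354206 [-0.11867101 -0.54787055  0.86776457] [ 0.58262307  0.39981762  0.58315673 -0.40077982]
tips [[206.0, 192.0], [245.0, 217.0], [255.0, 165.0], [294.0, 189.0]]
card [197.0, 272.0] [326.0, 357.0]
```

View pics/c4.png

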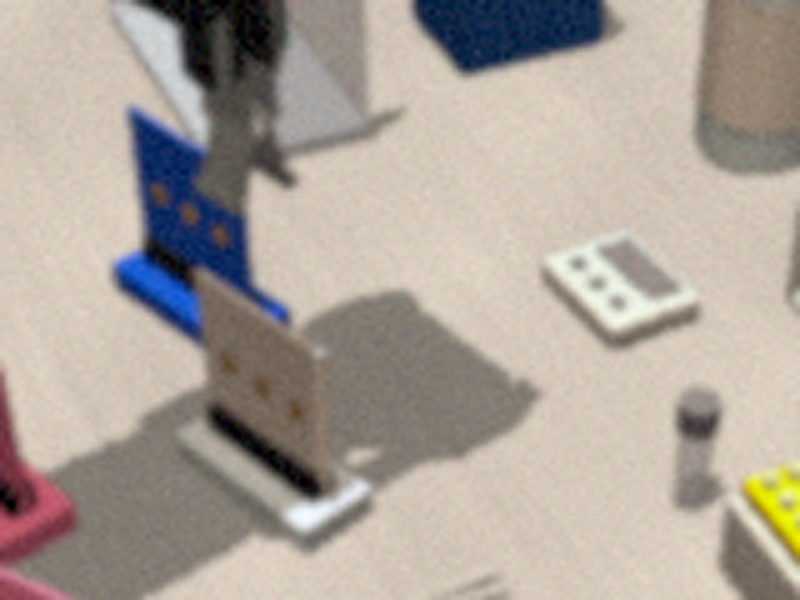

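The tips at about (197,190) to (297,184) and the card edge from (197,268) to (325,355) both match predictions to about 1 mm. I'll lower to just above the edge and look once more.

>>> carry_out(
  targets=[
    {"x":0,"y":0,"z":-0.015,"ax":0,"ay":0,"az":0,"hand":-1},
    {"x":0,"y":0,"z":-0.03,"ax":0,"ay":0,"az":0,"hand":-1},
    {"x":0,"y":0,"z":-0.045,"ax":0,"ay":0,"az":0,"hand":-1},
    {"x":0,"y":0,"z":-0.055,"ax":0,"ay":0,"az":0,"hand":-1},
    {"x":0,"y":0,"z":-0.06,"ax":0,"ay":0,"az":0,"hand":-1},
  ],
)

```text
time_s: 8.48
eef_pos: [484.0, 254.1, 173.5]
ee_rot: [0.583, 0.4, 0.583, -0.4]
force: [0.1, -0.8, 0.2]
grip_width: 0.225
```

```bash
python3 - <<'E'
from h import *
import cv2
s=ctrl.sense();e=s["eef_pos"];print(e,s["grip_width"],s["force"])
a=viewer.capture("side")[100:190,235:315];b=viewer.capture("top")[180:270,190:270]
cv2.imwrite("pics/c5.png",cv2.convertScaleAbs(np.hstack([cv2.resize(i,(400,450),interpolation=2) for i in(a,b)]),alpha=1.5))
a=np.radians(21);X=np.array([np.cos(a),np.sin(a),0]);Y=np.array([-np.sin(a),np.cos(a),0])
f=lambda p:((px("side",p)-[235,100]+.5)*5).round().tolist()
print("tips",[f(e+X*sx+Y*sy+[0,0,-55]) for sx in(-14.5,14.5) for sy in(13,-13)])
c=np.array([484,254,110]);print("card",f(c+45*Y),f(c-45*Y))
E
```

```text
[484.03347787 254.12283451 173.54947787] 0.22542551853218534 [ 0.0879133  -0.77601327  0.15963447]
tips [[141.0, 175.0], [179.0, 200.0], [188.0, 148.0], [226.0, 172.0]]
card [122.0, 147.0] [251.0, 232.0]
```

View pics/c5.png

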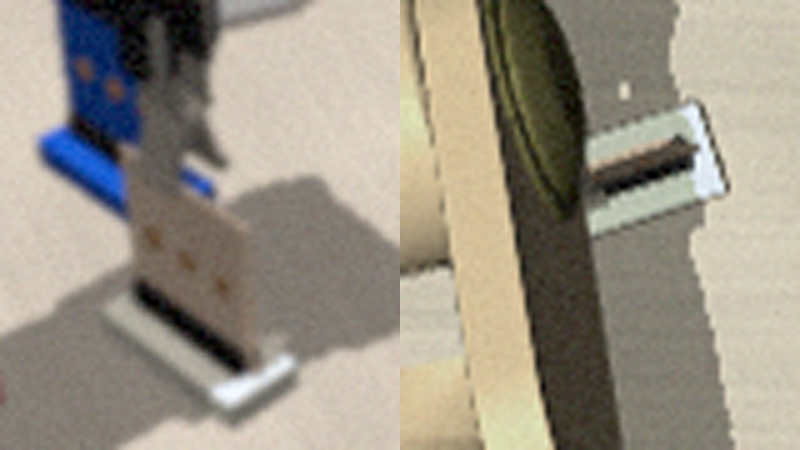

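The side crop shows the near tip corner at (177,197), the far one at (229,167) and the card edge running midway between them. They match predictions, so I'm lowering the last 24 mm gently.

>>> carry_out(
  targets=[
    {"x":0,"y":0,"z":-0.004,"ax":0,"ay":0,"az":0,"hand":-1},
    {"x":0,"y":0,"z":-0.008,"ax":0,"ay":0,"az":0,"hand":-1},
    {"x":0,"y":0,"z":-0.012,"ax":0,"ay":0,"az":0,"hand":-1},
    {"x":0,"y":0,"z":-0.016,"ax":0,"ay":0,"az":0,"hand":-1},
    {"x":0,"y":0,"z":-0.02,"ax":0,"ay":0,"az":0,"hand":-1},
  ],
)

```text
time_s: 9.2
eef_pos: [484.1, 254.2, 154.0]
ee_rot: [0.583, 0.4, 0.583, -0.4]
force: [0.3, 0.6, -1.6]
grip_width: 0.228
```

>>> carry_out(
  targets=[
    {"x":0,"y":0,"z":-0.002,"ax":0,"ay":0,"az":0,"hand":-1},
    {"x":0,"y":0,"z":-0.004,"ax":0,"ay":0,"az":0,"hand":-1},
    {"x":0,"y":0,"z":-0.004,"ax":0,"ay":0,"az":0,"hand":-1},
    {"x":0,"y":0,"z":-0.004,"ax":0,"ay":0,"az":0,"hand":-1},
    {"x":0,"y":0,"z":-0.004,"ax":0,"ay":0,"az":0,"hand":-1},
  ],
)

```text
time_s: 9.82
eef_pos: [484.2, 254.2, 150.4]
ee_rot: [0.583, 0.4, 0.583, -0.4]
force: [-0.4, -0.4, -0.9]
grip_width: 0.227
```

```bash
python3 - <<'E'
from h import *
import cv2
s=ctrl.sense();e=s["eef_pos"];print(e,s["grip_width"],s["force"],s["wrist_torque"])
a=viewer.capture("side")[100:190,235:315]
cv2.imwrite("pics/c6.png",cv2.convertScaleAbs(cv2.resize(a,(533,600),interpolation=2),alpha=1.8))
a=np.radians(21);X=np.array([np.cos(a),np.sin(a),0]);Y=np.array([-np.sin(a),np.cos(a),0])
f=lambda p:((px("side",p)-[235,100]+.5)*6.667).round().tolist()
print("tips",[f(e+X*sx+Y*sy+[0,0,-54]) for sx in(-14.5,14.5) for sy in(13,-13)])
c=np.array([484,254,110]);print("card",f(c+45*Y),f(c-45*Y))
E
```

```text
[484.19646577 254.16696786 150.41003721] 0.2269737949538477 [-0.3886477  -0.42592437 -0.91488562] [-0.06641787  0.06328841 -0.01471786]
tips [[194.0, 284.0], [244.0, 317.0], [256.0, 248.0], [305.0, 280.0]]
card [162.0, 197.0] [335.0, 310.0]
```

View pics/c6.png

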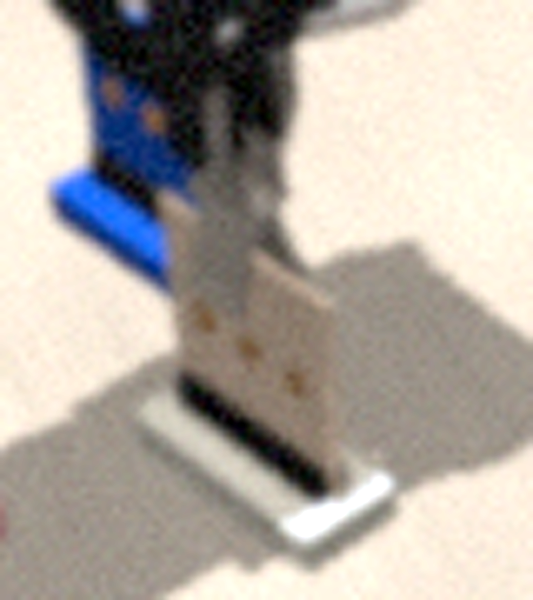

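```bash
python3 -c "
from rig import finish_job; print(finish_job())"
```

```text
the job is handed in; nothing more can be done
None
```

I squeezed the clip open, lifted it straight off the strip and lowered it over the middle of the wide white card's top edge. I handed the job in at about 9.9 s with the arm still holding it there, gaping wide.

**Last checks:**
- **Grip:** it read about 19 mm where 21 mm was expected. I took this as sensor bias, because the jaws look fully open in the pictures.
- **Jaws:** the last side picture shows the near jaw in front of the card. The far jaw is hidden by the card, so I judged it from the earlier pictures and the tool pose.
- **Depth:** the tips are about 14 mm below the top edge. Estimates ran from 13.5 to 15.5 mm, because the picture and the pick-up height disagreed by 1–2 mm.
- **Contact:** residual force was about 1 N, which is noise level, so there is no sign the clip touches the card.
- **Surroundings:** nothing else looked disturbed in the side-view crops I took. I did not take a last full view of the whole bench.

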